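# Dab two sides of a ball dish on a sprung felt pad, turning it in the air

## Task

Clean two neighbouring sides of the square ball dish on the felt pad: lift the dish by its handle with the ball lying in it, and press one of the two sides that run parallel to the handle bar gently and squarely against the sprung pad, so that the pad gives a little. Draw the dish back clear of the pad, turn it a quarter turn in the air, either way, keeping it level and the ball resting at its middle, then press the neighbouring side gently and squarely against the pad in the same way. Finish like that, still holding the dish up off the desk with the pad pressed in a little; do not touch the ball or disturb the other things on the desk.

Things in the scene. Friction and masses are not known exactly. Their poses are not given: they have to be found in the camera images.
- dish_grip (a point): Centre of the dish's wooden grip bar, 16 mm thick (dish x), 66 long (y), 26 tall, to be pinched across its thickness from above; it is the top of a handle of two flat steel legs that arches over the middle of the dish, 113 mm straight above the middle of the dish's underside. z up; the two sides at +x and -x run parallel to the bar, those at +y and -y are their neighbours.
- dish_middle (a point): Where the ball's centre rests in the dish: on its middle axis, 23 mm above its underside; axes as dish_grip. The dish is a square light wooden tray, 120x120 mm (each side 60 mm from the middle), walls 26 mm high, 0.22 kg, its floor sloping down to the middle by about 7 degrees.
- ball_center (a point): Centre of the loose steel ball, 30 mm in diameter, about 60 g, lying in the dish.
- pad_face (a point): Centre of the front of the upright grey felt pad, 70 mm above the desk. Pad 106 mm wide (y, level), 66 tall (37 to 103 mm above the desk), on springs before a dark bent steel bracket, 120 wide, 115 tall, fixed to the desk, its foot behind. x is level and points into the pad, the way it gives; z up. Moves with the pad.
- pad (a joint): How far the pad is pressed back along its x, in m: 0 at rest, 0.020 against its stop; a spring of 150 N/m returns it.
- stapler: black stapler, 40x148x50 mm; a bystander, to be left where it is; origin at the centre of its underside
- ink_bottle: small ink bottle, 45 mm across, 84 mm tall; a bystander, to be left where it is; origin at the centre of its underside
- hole_punch: two-hole punch, 104x110x62 mm; a bystander, to be left where it is; origin at the centre of its underside
- mug: mug with a handle, 81x113x101 mm; a bystander, to be left where it is; origin at the centre of its underside
- note_cube: cube of sticky notes, 79x79x46 mm; a bystander, to be left where it is; origin at the centre of its underside
There are look-alikes about, which are no part of the job. Leave any blue or red look-alike of the part that bears dish_grip alone.

How it is judged:
On the way, in this order (a step that is already met when the one before it is completed fails the run):
1. a side of the carried dish that is parallel to the handle bar is pressed squarely on the pad (height (world z) of dish above 0.02 m and contact force between dish and the fingers above 1 N and angle between dish's own z axis and vertical below 0.12 rad and horizontal distance between ball_center and dish_middle below 0.015 m and value of joint pad above 0.003 m and contact force between dish and pad above 0.2 N and angle between the x axis of dish_middle and the x axis of pad_face, either way round below 0.15 rad), for 0.2 s.
2. the dish is drawn clear of the pad and is part of the way round its quarter turn, level, in the air (height (world z) of dish above 0.02 m and contact force between dish and the fingers above 1 N and angle between dish's own z axis and vertical below 0.12 rad and horizontal distance between ball_center and dish_middle below 0.015 m and horizontal distance between dish_middle and pad_face above 0.075 m and contact force between dish and pad below 0.1 N and angle between the x axis of dish_middle and the x axis of pad_face, either way round between 0.5 and 1.1 rad), for 0.02 s.
3. the quarter turn is finished in the air, clear of the pad (height (world z) of dish above 0.02 m and contact force between dish and the fingers above 1 N and angle between dish's own z axis and vertical below 0.12 rad and horizontal distance between ball_center and dish_middle below 0.015 m and angle between the y axis of dish_middle and the x axis of pad_face, either way round below 0.15 rad and contact force between dish and pad below 0.1 N and horizontal distance between dish_middle and pad_face above 0.065 m), for 0.05 s.
At the end, for the whole second after the job is handed in: The dish is held by the fingers with its underside over 20 mm above the desk, level within 0.12 rad, ball within 15 mm of the middle, the second (neighbouring) side square to the pad within 0.15 rad and pressing it back by more than 3 mm, at rest and resting on none of the bystanders (height (world z) of dish between 0.02 and 0.11 m and contact force between dish and the fingers above 1 N and angle between dish's own z axis and vertical below 0.12 rad and horizontal distance between ball_center and dish_middle below 0.015 m and value of joint pad above 0.003 m and contact force between dish and pad above 0.2 N and angle between the y axis of dish_middle and the x axis of pad_face, either way round below 0.15 rad and x of dish_middle in the frame of pad_face below -0.05 m and linear speed of dish below 0.03 m/s and contact force between dish and stapler below 0.1 N and contact force between dish and ink_bottle below 0.1 N and contact force between dish and hole_punch below 0.1 N and contact force between dish and mug below 0.1 N and contact force between dish and note_cube below 0.1 N); the arm keeps its last pose, push and grip.
It fails at once if the ball strays more than 25 mm from the middle of the dish (distance between ball_center and dish_middle above 0.025 m).
It fails at once if the dish is tipped more than 0.25 rad (angle between dish's own z axis and vertical above 0.25 rad).
It fails at once if the ball is touched by the robot (contact force between ball and the fingers above 0.3 N or contact force between ball and the arm above 0.3 N).
It fails at once if the dish is pressed on the pad with more than 15 N (contact force between dish and pad above 15 N).
It fails at once if a bystander is moved by more than 30 mm (distance of any of stapler, ink_bottle, hole_punch, mug, note_cube from where it was at the start of the episode above 0.03 m).
It also fails if it takes over 58 s, if anything falls off the work surface, if the arm or the gripper's body presses on something with over 40 N, if the wrist force passes 120 N, or if a joint passes its speed limit or range.

## Robot

A 6-joint arm with a two-finger parallel gripper is mounted at the origin on a cart in front of the work surface, level with it; the furniture and walls round the work are solid. World frame = base frame: x ahead of the robot, y to its left, z up, the work surface at z = 0. Lengths are in m, angles in rad, forces in N, time in s.
With the tool pointing down it reaches from about 0.425 to 0.95 m from the base axis. Payload 3.5 kg.
Tool frame: the origin (TCP) lies at the very end of the fingers, on their centre line; the grasp point (between the pads) lies 19 mm behind it (tcp_to_grasp is the distance from the TCP to the grasp point, in m); z points along the fingers, y is the direction in which the jaws open and shut (so a half turn about z gives the same grasp; the last joint's range is limited). The gripper opens to 85 mm and grips with 20 to 120 N. Pads are 22 mm wide; open, the fingers measure 114 mm over their backs; the gripper's body (76 mm by 85 mm) begins 54 mm behind the grasp point. The pads swing forward as they close: fully open they stand 13 mm farther back than shut.
Start: joints at [1.098, 0.286, 1.577, -0, 1.279, -0.15], TCP at [0.214, 0.64, 0.204] pointing down, gripper open.
Joint ranges: [-2.77, 2.77], [-0.9, 2.22], [0.21, 2.48], [-1.53, 4.67], [0.24, 2.81], [-2.84, 2.84]. Speed limits (rad/s): [2.79, 2.79, 3.14, 3.14, 3.14, 3.14].

## Interface

Orientations are given as a unit quaternion [x, y, z, w].
In Python, from plant import * gives the robot as it stands. The module is installed in compiled form; this text tells all that it offers.
- The arm moves only by the tool arm_command, never from a script. Its argument "steps" is a list of rows, each a list of 3 entries, a list of its own where there are three numbers: the turn, a rotation vector about the tool's x, y, z in rad, then the shift along the tool's x, y, z in m, then the gripper command: -1 is shut, 1 is fully open, values between are in proportion. A call has 1 to 12 rows; each row is the pose to reach, as a shift and turn from the pose measured when the call began, along the tool's axes at that moment; what a row does not reach only later rows make up. A row lasts 1/8 s, in which the tool goes at most 62.5 mm and 10.7 degrees, less where a joint would pass 70% of its speed; a pose out of reach is approached as far as the arm can. A call with a gripper value outside its range is refused whole. The fingers move at their own pace and stop on an object; "force" is the grip in N (left out, the last holds). Time passes only in rows, so rows that repeat a pose let the fingers close. It gives the time, the measured TCP pose, the force and the opening at its end, in the units of the state.
- get_state(): the state, without advancing time (a new reading comes with each control period).
- read_camera(name): name is "scene" or "top" or "wrist"; returns a dict with "frame" (480x640x3 uint8, red, green, blue), "vfov" (degrees; the focal length in pixels is half the picture's height over the tangent of half this angle, whatever the lens; pixels are square), "cx", "cy" (the principal point, pixels), "position" and "rotation" of the camera in the world; the wrist camera has in their place "mount" (4x4, takes a point from camera to tool coordinates, whose origin is the TCP and whose axes are the flange's). Camera axes: x right, y up, looking along -z (the intrinsics and any distortion apply to the point x, -y, -z); pixel columns grow to the right and rows downward; lengths in m; the calibration is good to about 2 mm. A picture is of the moment at which its call begins: read the wrist's pose just before it. There is no depth.
- sign_off(): hands the job in, once; it reports no verdict.
The state is a dict: "time": time; "qpos": joint angles; "dq": joint speeds; "joint_efforts": joint torques, N m; "eef_pos": TCP position; "tcp_rot": TCP orientation; "contact_force": force on the tool from outside, world axes, zero at the start; "wrist_torque": the same for the moment, N m; "opening": opening from 0.0 (shut) to 1.0 (fully open).
Only numpy, scipy, OpenCV 4.12 (cv2) and the standard library are available. Lean on these libraries where they do the work, as an engineer would, in place of code of your own. Each camera call takes 0.05 s, during which the arm holds its last target.

## Working session

There is one attempt and no reset: what is moved stays moved. The work goes in short steps, Python scripts to look and compute and a tool call to move; the robot and the scene stay as the last step left them, time stands still between calls to the robot, and variables do not carry over. Pictures are saved under pics/ and viewed, and the job is handed in when it is done.

Besides the shell and the picture viewer there is one more tool, called after "Call:" as a command line: name --argument value ..., lists and objects as JSON in quotes. arm_command: Moves the arm, as the interface text tells. Its arguments: {"type":"object","properties":{"steps":{"type":"array"},"force":{"type":"number"}},"required":["steps"]}

```bash
mkdir -p pics; cat > h.py <<'E'
from plant import *
import numpy as np, cv2
from scipy.spatial.transform import Rotation as R
def snap(n,f):
    s=get_state(); c=read_camera(n); cv2.imwrite('pics/'+f,c['frame'][:,:,::-1]); return s,c
E
python3 - <<'E'
from h import *
s=get_state(); print(s)
for n in ['scene','top','wrist']:
    s,c=snap(n,n+'0.png'); print(n,{k:v for k,v in c.items() if k!='frame'})
E
```

```text
{'time': 0.0, 'qpos': array([ 1.09798742e+00,  2.87158227e-01,  1.57816148e+00, -3.76923951e-06,
        1.27857672e+00, -1.50017242e-01]), 'dq': array([-0.00048697,  0.00039429, -0.00025824,  0.00196179, -0.00040114,
        0.00075915]), 'joint_efforts': array([ 1.90652347e-03, -4.05990386e+01, -2.92626089e+01, -2.99738679e-05,
        5.88022638e-03, -2.77759042e-06]), 'eef_pos': array([0.21377905, 0.63950827, 0.2029606 ]), 'tcp_rot': array([ 1.60695409e-01,  9.87003373e-01, -1.09703646e-03, -3.51225727e-04]), 'contact_force': array([-0.47879702, -0.0113249 , -0.70670746]), 'wrist_torque': array([-0.01669946, -0.01549884,  0.01470909]), 'opening': 0.9967134131561572}
scene {'vfov': 42.96004102743278, 'cx': 307.54884561502024, 'cy': 247.8493359077207, 'position': array([-0.35804271, -1.11737176,  0.80722523]), 'rotation': array([ 0.46392653, -0.21297086, -0.33764782,  0.79082839])}
top {'vfov': 51.03456863488692, 'cx': 316.5538979212885, 'cy': 239.3103035464773, 'position': array([ 0.3149846 , -0.22941215,  1.35610852]), 'rotation': array([-0.0739113 ,  0.08038001,  0.72522136, -0.67980155])}
wrist {'vfov': 63.63367501377192, 'cx': 317.1442129717877, 'cy': 239.17850032686496, 'mount': array([[-9.65734480e-04,  9.44878219e-01,  3.27420554e-01,
         8.46813169e-02],
       [ 9.99999382e-01,  7.32345068e-04,  8.36102002e-04,
        -1.46351267e-03],
       [ 5.50229743e-04,  3.27421159e-01, -9.44878342e-01,
        -1.68917031e-01],
       [ 0.00000000e+00,  0.00000000e+00,  0.00000000e+00,
         1.00000000e+00]])}
```

View pics/scene0.png

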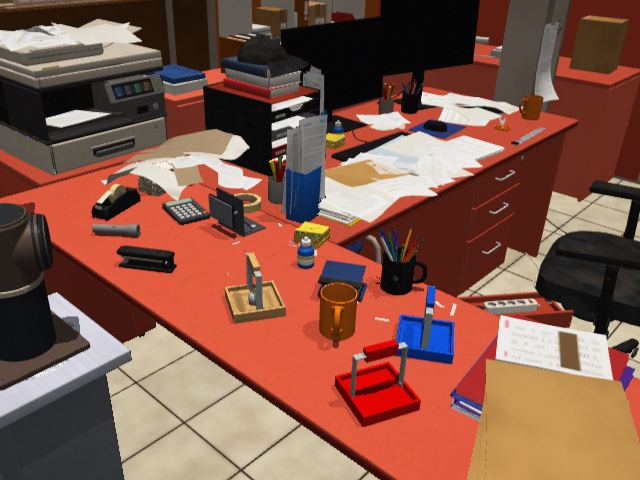

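View pics/top0.png

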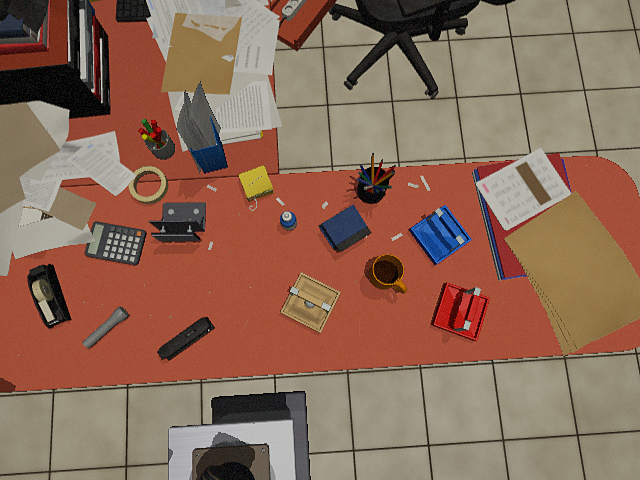

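View pics/wrist0.png

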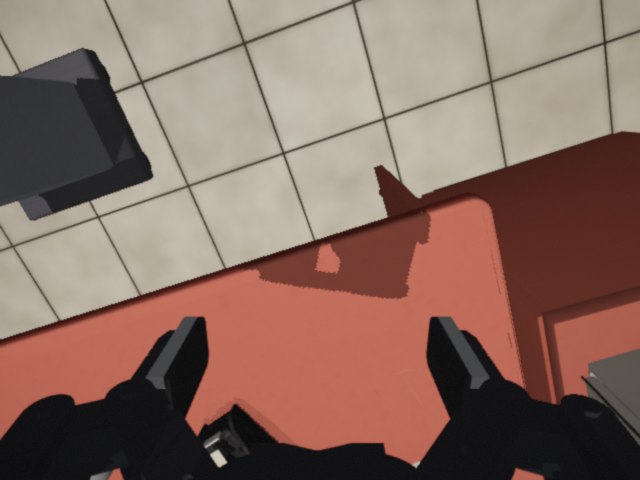

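```bash
python3 - <<'E'
import cv2,numpy as np
a=cv2.imread('pics/top0.png');b=cv2.imread('pics/scene0.png')
f=lambda im,x,y,w,h:cv2.resize(im[y:y+h,x:x+w],(400,300),interpolation=cv2.INTER_CUBIC)
o=np.vstack([np.hstack([f(a,130,180,100,75),f(a,260,262,100,75)]),np.hstack([f(b,180,170,100,75),f(b,205,245,100,75)])])
cv2.imwrite('pics/crop0.png',o)
E
```

```text
(no output)
```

View pics/crop0.png

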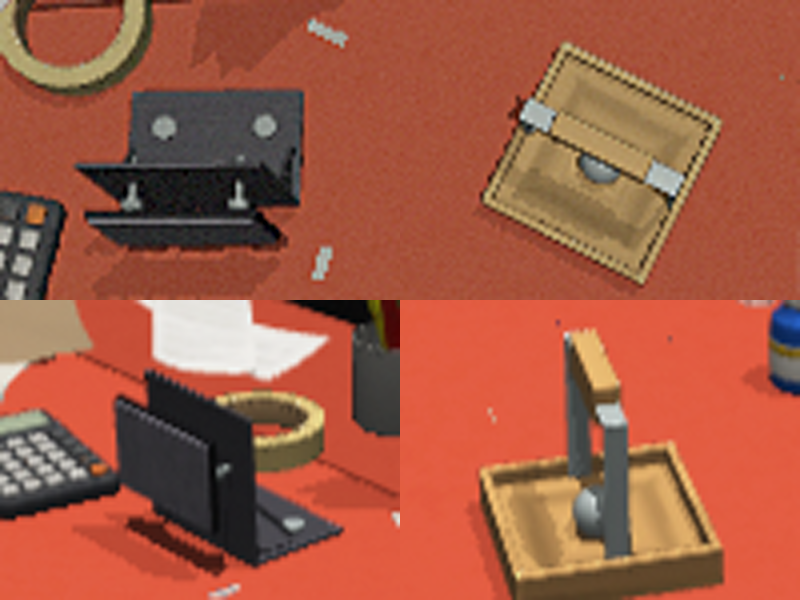

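```bash
cat >> h.py <<'E'
def cam(c,s=None):
    f=240/np.tan(np.radians(c['vfov'])/2)
    if 'mount' in c:
        M=c['mount']; Rt=R.from_quat(s['tcp_rot']).as_matrix()
        P=Rt@M[:3,3]+s['eef_pos']; Q=Rt@M[:3,:3]
    else: P=c['position']; Q=R.from_quat(c['rotation']).as_matrix()
    return f,c['cx'],c['cy'],P,Q
def proj(k,X):
    f,cx,cy,P,Q=k; p=(np.atleast_2d(X)-P)@Q; return np.c_[cx+f*p[:,0]/-p[:,2],cy-f*p[:,1]/-p[:,2]]
def onz(k,u,z):
    f,cx,cy,P,Q=k; u=np.atleast_2d(u); d=np.c_[(u[:,0]-cx)/f,-(u[:,1]-cy)/f,-np.ones(len(u))]@Q.T
    return P+d*((z-P[2])/d[:,2])[:,None]
E
python3 - <<'E'
from h import *
s=get_state(); kt=cam(read_camera('top')); ks=cam(read_camera('scene'))
rim=[[301.25,272.5],[340.5,292.5],[321.25,332.75],[280.75,312]]
X=onz(kt,rim,.026); print(X.round(4), X.mean(0)); 
for i in range(4): d=X[(i+1)%4]-X[i]; print(np.linalg.norm(d),np.degrees(np.arctan2(d[1],d[0])))
print('scene rim',proj(ks,X).round(1))
# pad: top front edge top cam
pt=onz(kt,[[130+85/4,180+213/4],[130+252/4,180+213/4]],.103); pb=onz(kt,[[130+112/4,180+245/4],[130+284/4,180+245/4]],.037)
print(pt,pb)
# scene pad
f=lambda l:[[180+a/4,170+(b-300)/4] for a,b in l]
print(onz(ks,f([(115,397),(212,446)]),.103),onz(ks,f([(121,488),(212,536)]),.037))
# bracket corners scene top (z .115)
print(onz(ks,f([(147,370),(252,418)]),.115))
# foot back corners on desk
print('foot top',onz(kt,[[130+132/4,180+92/4],[130+303/4,180+92/4]],.004), onz(ks,f([(343,530)]),.004))
for n,u,h in [('bottle',(288,222),.05),('stapler',(187,338),.04),('mug',(387,270),.1),('punch',(345,228),.05),('sticky',(257,184),.046)]: print(n,onz(kt,u,h))
E
```

```text
[[ 0.522  -0.2047  0.026 ]
 [ 0.4619 -0.3053  0.026 ]
 [ 0.3606 -0.2474  0.026 ]
 [ 0.4209 -0.1449  0.026 ]] [ 0.44135219 -0.22555307  0.026     ]
0.11717915129601168 -120.84758441132209
0.11668787170063304 150.26351124991743
0.11896985189156035 59.51459572337924
0.11741892128443997 -30.616106085488216
scene rim [[272.  279.8]
 [283.8 306.1]
 [233.1 313.9]
 [224.  286.2]]
[[0.63596046 0.17091834 0.103     ]
 [0.62909342 0.06438571 0.103     ]] [[0.62959422 0.17379887 0.037     ]
 [0.6221709  0.05869859 0.037     ]]
[[0.63066517 0.16507971 0.103     ]
 [0.62549191 0.05442138 0.103     ]] [[0.62357418 0.15511849 0.037     ]
 [0.6200278  0.05161818 0.037     ]]
[[0.66060137 0.16498789 0.115     ]
 [0.65855949 0.05013304 0.115     ]]
foot top [[0.74636395 0.17031234 0.004     ]
 [0.73868904 0.05099783 0.004     ]] [[0.73627502 0.04250366 0.004     ]]
bottle [[ 0.65702826 -0.17762446  0.05      ]]
stapler [[0.36918839 0.09773246 0.04      ]]
mug [[ 0.50286761 -0.42254464  0.1       ]]
punch [[ 0.6306822  -0.32889255  0.05      ]]
sticky [[ 0.77070004 -0.09848251  0.046     ]]
```

```bash
cat >> h.py <<'E'
def Rd(a): # tool down, tool y at world angle a (deg)
    a=np.radians(a); y=np.array([np.cos(a),np.sin(a),0]); z=np.array([0,0,-1.]); return np.column_stack([np.cross(y,z),y,z])
def ty(s):
    y=R.from_quat(s['tcp_rot']).as_matrix()[:,1]; return np.degrees(np.arctan2(y[1],y[0]))
def plan(wps,g,dec=4,s=None,start=None):
    "wps: list of (x,y,z,toolyangle)"
    if start is None:
        s=s or get_state(); R0=R.from_quat(s['tcp_rot']).as_matrix(); p0=s['eef_pos']
    else: R0=Rd(start[3]); p0=np.array(start[:3])
    print('['+',\n'.join('[%s,%s,%g]'%([round(float(v),4) for v in R.from_matrix(R0.T@Rd(w[3])).as_rotvec()],[round(float(v),dec) for v in R0.T@(np.array(w[:3])-p0)],g) for w in wps)+']')
def cyl(a,b,n):
    a=np.array(a,float);b=np.array(b,float); c=lambda v:np.array([np.hypot(v[0],v[1]),np.arctan2(v[1],v[0]),v[2],v[3]])
    return [(q[0]*np.cos(q[1]),q[0]*np.sin(q[1]),q[2],q[3]) for q in [c(a)+(c(b)-c(a))*(i+1)/n for i in range(n)]]
E
python3 - <<'E'
from h import *
s=get_state(); print(ty(s))
w=cyl([*s['eef_pos'],ty(s)],[.441,-.2255,.25,-30.3],20)
print(w[10]); plan(w[:11],1)
E
```

```text
71.50326031410455
(np.float64(0.5499916975035292), np.float64(0.1711440033930808), np.float64(0.22913604460271272), np.float64(15.511467141347048))
[[[-0.0012, -0.0001, 0.0888],[-0.0572, -0.0114, -0.0023],1],
[[-0.0012, -0.0001, 0.1777],[-0.1125, -0.0276, -0.0046],1],
[[-0.0012, -0.0, 0.2665],[-0.1653, -0.0483, -0.0069],1],
[[-0.0012, 0.0, 0.3554],[-0.2155, -0.0733, -0.0092],1],
[[-0.0012, 0.0001, 0.4442],[-0.2627, -0.1022, -0.0115],1],
[[-0.0012, 0.0001, 0.533],[-0.3065, -0.1347, -0.0138],1],
[[-0.0012, 0.0002, 0.6219],[-0.3467, -0.1704, -0.0161],1],
[[-0.0012, 0.0002, 0.7107],[-0.383, -0.209, -0.0184],1],
[[-0.0012, 0.0003, 0.7996],[-0.4153, -0.25, -0.0206],1],
[[-0.0012, 0.0003, 0.8884],[-0.4435, -0.2931, -0.0229],1],
[[-0.0012, 0.0004, 0.9772],[-0.4674, -0.3379, -0.0252],1]]
```

Call:
arm_command --steps '[[[0,0,0.089],[-0.057,-0.011,-0.002],1],[[0,0,0.178],[-0.112,-0.028,-0.005],1],[[0,0,0.266],[-0.165,-0.048,-0.007],1],[[0,0,0.355],[-0.216,-0.073,-0.009],1],[[0,0,0.444],[-0.263,-0.102,-0.012],1],[[0,0,0.533],[-0.306,-0.135,-0.014],1],[[0,0,0.622],[-0.347,-0.17,-0.016],1],[[0,0,0.711],[-0.383,-0.209,-0.018],1],[[0,0,0.8],[-0.415,-0.25,-0.021],1],[[0,0,0.888],[-0.444,-0.293,-0.023],1],[[0,0,0.977],[-0.467,-0.338,-0.025],1],[[0,0,0.977],[-0.467,-0.338,-0.025],1]]'

```text
time: 1.75
eef_pos: [0.5503, 0.1682, 0.2291]
tcp_rot: [0.607, 0.795, -0.001, 0.0]
contact_force: [0.6, 0.2, 0.7]
opening: 1.0
```

```bash
python3 - <<'E'
from h import *
s,c=snap('wrist','w1.png'); print(s['eef_pos'],ty(s),s['dq']); np.save('w1.npy',{'k':cam(c,s)},allow_pickle=True)
w=cyl([*s['eef_pos'],ty(s)],[.441,-.2255,.25,-30.3],10)
plan(w+[w[-1]],1)
E
```

```text
[0.55029793 0.16823784 0.2291456 ] 15.244550075541463 [ 0.05872605  0.0083936  -0.00506769  0.03079977  0.0001236  -0.00037155]
[[[-0.0007, 0.0004, 0.0818],[-0.0456, -0.0085, -0.0022],1],
[[-0.0006, 0.0005, 0.1613],[-0.0881, -0.0202, -0.0043],1],
[[-0.0006, 0.0005, 0.2408],[-0.1289, -0.0351, -0.0063],1],
[[-0.0006, 0.0005, 0.3203],[-0.1679, -0.0529, -0.0084],1],
[[-0.0006, 0.0005, 0.3998],[-0.2048, -0.0735, -0.0104],1],
[[-0.0006, 0.0006, 0.4793],[-0.2395, -0.0966, -0.0125],1],
[[-0.0005, 0.0006, 0.5588],[-0.2717, -0.1221, -0.0146],1],
[[-0.0005, 0.0006, 0.6383],[-0.3013, -0.1496, -0.0166],1],
[[-0.0005, 0.0006, 0.7177],[-0.3283, -0.1789, -0.0187],1],
[[-0.0005, 0.0007, 0.7972],[-0.3524, -0.2099, -0.0207],1],
[[-0.0005, 0.0007, 0.7972],[-0.3524, -0.2099, -0.0207],1]]
```

View pics/w1.png

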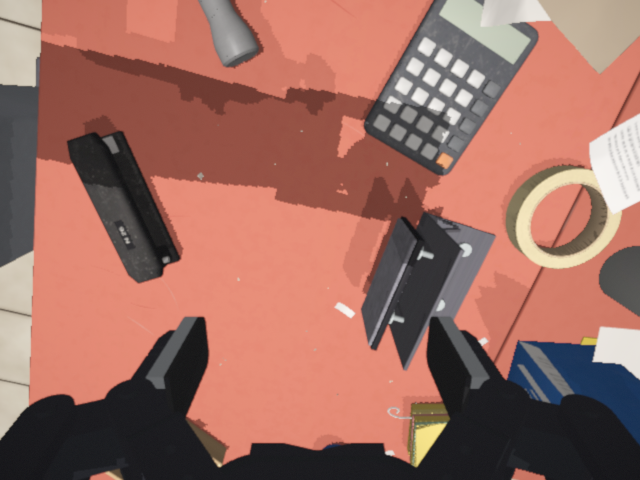

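```bash
python3 - <<'E'
import cv2
a=cv2.imread('pics/w1.png')[200:380,340:520]
cv2.imwrite('pics/crop1.png',cv2.resize(cv2.convertScaleAbs(a,alpha=1.8,beta=20),(600,600),interpolation=cv2.INTER_CUBIC))
E
```

```text
(no output)
```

View pics/crop1.png

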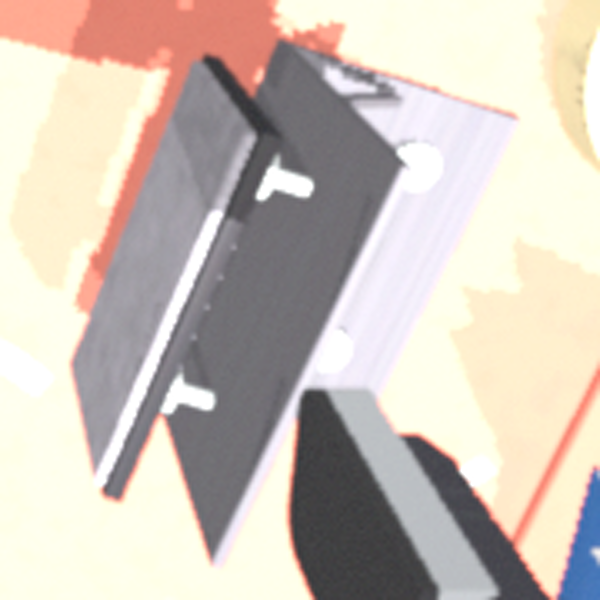

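Call:
arm_command --steps '[[[0,0,0.082],[-0.046,-0.008,-0.002],1],[[0,0,0.161],[-0.088,-0.02,-0.004],1],[[0,0,0.241],[-0.129,-0.035,-0.006],1],[[0,0,0.32],[-0.168,-0.053,-0.008],1],[[0,0,0.4],[-0.205,-0.073,-0.01],1],[[0,0,0.479],[-0.239,-0.097,-0.013],1],[[0,0,0.559],[-0.272,-0.122,-0.015],1],[[0,0,0.638],[-0.301,-0.15,-0.017],1],[[0,0,0.718],[-0.328,-0.179,-0.019],1],[[0,0,0.797],[-0.352,-0.21,-0.021],1],[[0,0,0.797],[-0.352,-0.21,-0.021],1],[[0,0,0.797],[-0.352,-0.21,-0.021],1]]'

```text
time: 3.3
eef_pos: [0.4414, -0.2241, 0.2502]
tcp_rot: [0.867, 0.499, -0.0, -0.0]
contact_force: [0.2, 0.4, -0.2]
opening: 1.001
```

```bash
python3 - <<'E'
from h import *
s,c=snap('wrist','w2.png'); print(s['eef_pos'],ty(s),s['dq']); np.save('w2.npy',{'k':cam(c,s)},allow_pickle=True)
E
```

```text
[ 0.4414149  -0.22405647  0.25023546] -30.17052223741853 [ 0.01194898  0.00494982  0.00015239 -0.00521831 -0.00137217  0.00200973]
```

View pics/w2.png

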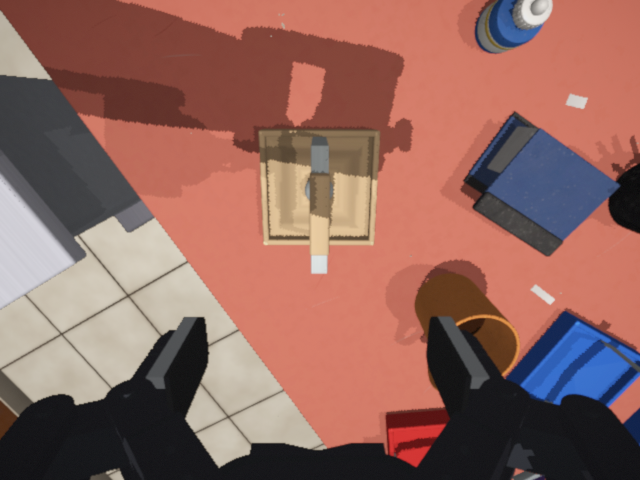

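```bash
python3 - <<'E'
from h import *
k=np.load('w1.npy',allow_pickle=True).item()['k']
f=lambda l:[[340+a*.3,200+b*.3] for a,b in l]
def sh(n,X):
    d=X[0]-X[1]; print(n,X.mean(0).round(4),'len',np.linalg.norm(d).round(4),'normal ang',np.degrees(np.arctan2(d[1],d[0])).round(1)-90)
sh('top',onz(k,f([(252,132),(97,483)]),.103)); sh('bot',onz(k,f([(205,60),(75,362)]),.037)); sh('brk',onz(k,f([(402,165),(215,562)]),.115))
k=np.load('w2.npy',allow_pickle=True).item()['k']
X=onz(k,[(260,130),(380,130),(376,244),(264,244)],.026); print(X.round(4),X.mean(0))
for i in range(4): d=X[(i+1)%4]-X[i]; print(np.linalg.norm(d),np.degrees(np.arctan2(d[1],d[0])))
Y=onz(k,[(319.5,139),(319,273)],.126); print(Y,Y.mean(0),np.degrees(np.arctan2(*(Y[0]-Y[1])[1::-1])))
E
```

```text
top [0.628  0.1175 0.103 ] len 0.105 normal ang -3.200000000000003
bot [0.63   0.1173 0.037 ] len 0.1049 normal ang -3.700000000000003
brk [0.661  0.1161 0.115 ] len 0.1172 normal ang -2.5
[[ 0.4231 -0.1443  0.026 ]
 [ 0.5247 -0.2034  0.026 ]
 [ 0.4667 -0.3071  0.026 ]
 [ 0.3621 -0.2462  0.026 ]] [ 0.44413547 -0.22523704  0.026     ]
0.11758626882707329 -30.22411030960422
0.11879352834567794 -119.25288565521934
0.12104536824742337 149.7850995965117
0.11880471323450904 59.078745013360454
[[ 0.47283115 -0.17369913  0.126     ]
 [ 0.41843968 -0.26666193  0.126     ]] [ 0.44563541 -0.22018053  0.126     ] 59.66858400942673
```

```bash
python3 - <<'E'
import cv2
a=cv2.imread('pics/w2.png')[115:290,230:405]
cv2.imwrite('pics/crop2.png',cv2.resize(a,(600,600),interpolation=cv2.INTER_CUBIC))
E
```

```text
(no output)
```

View pics/crop2.png

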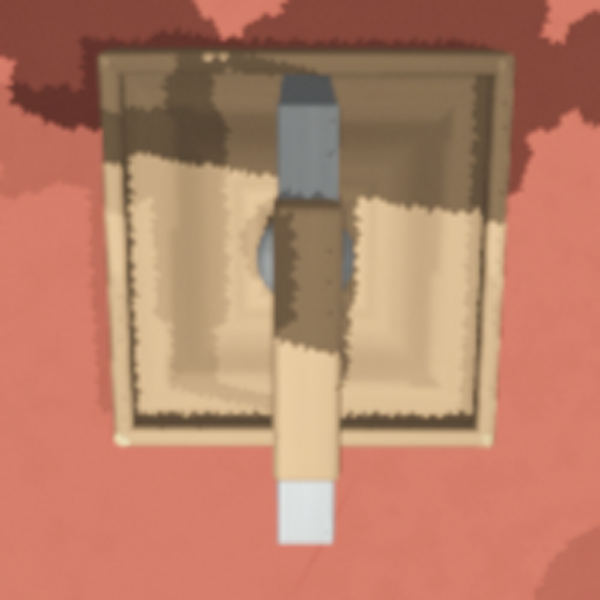

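```bash
python3 - <<'E'
from h import *
k=np.load('w2.npy',allow_pickle=True).item()['k']
Y=onz(k,[(319.7,173.3),(319.4,254.4)],.126); print(Y,Y.mean(0),np.linalg.norm(Y[0]-Y[1]),np.degrees(np.arctan2(*(Y[0]-Y[1])[1::-1])))
gx,gy=.4435,-.225
a=-30.3
plan([(gx,gy,.21,a),(gx,gy,.16,a),(gx,gy,.12,a),(gx,gy,.105,a),(gx,gy,.094,a)],1)
E
```

```text
[[ 0.46030153 -0.19560602  0.126     ]
 [ 0.4270162  -0.25253599  0.126     ]] [ 0.44365886 -0.22407101  0.126     ] 0.06594645090058535 59.68638908310182
[[[-0.0003, 0.0001, 0.0028],[0.0, 0.0023, 0.0402],1],
[[-0.0003, 0.0001, 0.0028],[0.0, 0.0023, 0.0902],1],
[[-0.0003, 0.0001, 0.0028],[0.0, 0.0024, 0.1302],1],
[[-0.0003, 0.0001, 0.0028],[0.0, 0.0024, 0.1452],1],
[[-0.0003, 0.0001, 0.0028],[0.0, 0.0024, 0.1562],1]]
```

Call:
arm_command --steps '[[[0,0,0.003],[0,0.002,0.04],1],[[0,0,0.003],[0,0.002,0.09],1],[[0,0,0.003],[0,0.002,0.13],1],[[0,0,0.003],[0,0.002,0.145],1],[[0,0,0.003],[0,0.002,0.156],1],[[0,0,0.003],[0,0.002,0.156],1],[[0,0,0.003],[0,0.002,0.156],0.6]]' --force 60

```text
time: 4.22
eef_pos: [0.4442, -0.2256, 0.0958]
tcp_rot: [0.867, 0.498, 0.0, 0.001]
contact_force: [-0.1, -0.0, -0.1]
opening: 0.819
```

```bash
python3 - <<'E'
from h import *
s,c=snap('wrist','w3.png'); print(s)
E
```

```text
{'time': 4.225, 'qpos': array([-6.73737740e-01,  1.39204865e-02,  2.09510334e+00, -1.89650087e-04,
        1.02979634e+00, -1.44782103e-01]), 'dq': array([-0.00241066, -0.00398863,  0.00102454,  0.00041084, -0.00296298,
        0.00148056]), 'joint_efforts': array([ 6.11755438e-02, -2.61560458e+01, -2.56434739e+01,  1.56264148e-03,
        5.61585024e-03, -1.93638573e-05]), 'eef_pos': array([ 0.44424104, -0.22560852,  0.09579857]), 'tcp_rot': array([8.67336426e-01, 4.97720399e-01, 4.33546461e-04, 1.31921289e-03]), 'contact_force': array([-0.12018573, -0.00627687, -0.09515046]), 'wrist_torque': array([-0.00314608, -0.04176488,  0.06373797]), 'opening': 0.8190052506323718}
```

View pics/w3.png

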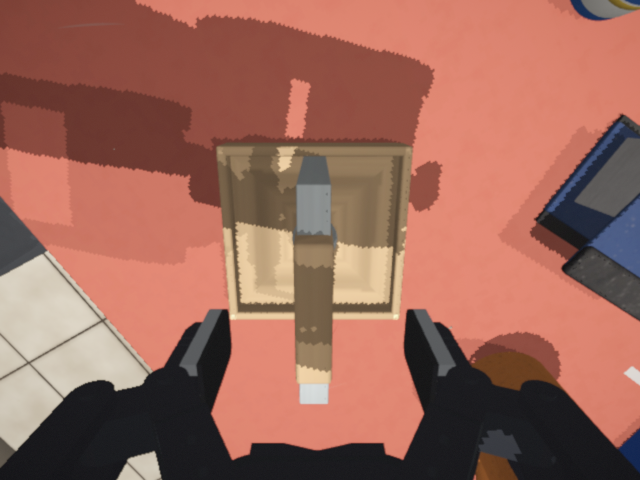

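```bash
python3 - <<'E'
from h import *
s=get_state();c=read_camera('wrist');k=cam(c,s)
Y=onz(k,[(315,236),(313.5,383)],.126); print(Y.mean(0),np.linalg.norm(Y[0]-Y[1]),np.degrees(np.arctan2(*(Y[0]-Y[1])[1::-1])))
X=onz(k,[(219,147),(411,147),(400,318),(232,318)],.026);print(X.mean(0))
Rt=R.from_quat(s['tcp_rot']).as_matrix(); print((Y.mean(0)-s['eef_pos'])@Rt)
E
```

```text
[ 0.44439708 -0.22292045  0.126     ] 0.06767541516926068 58.9759238201828
[ 0.44364231 -0.22501442  0.026     ]
[ 0.00243302 -0.00105716 -0.03025276]
```

Call:
arm_command --steps '[[[0,0,0],[0.001,-0.001,0.001],0.2],[[0,0,0],[0.001,-0.001,0.001],-0.1],[[0,0,0],[0.001,-0.001,0.001],-0.3],[[0,0,0],[0.001,-0.001,0.001],-0.45],[[0,0,0],[0.001,-0.001,0.001],-0.55],[[0,0,0],[0.001,-0.001,0.001],-0.62],[[0,0,0],[0.001,-0.001,0.001],-0.7],[[0,0,0],[0.001,-0.001,0.001],-0.85],[[0,0,0],[0.001,-0.001,0.001],-1],[[0,0,0],[0.001,-0.001,0.001],-1],[[0,0,0],[0.001,-0.001,0.001],-1]]' --force 60

```text
time: 5.7
eef_pos: [0.4435, -0.2241, 0.0948]
tcp_rot: [0.867, 0.498, 0.0, 0.001]
contact_force: [-3.1, 1.6, 4.2]
opening: 0.162
```

```bash
python3 - <<'E'
from h import *
s,c=snap('wrist','w4.png'); print(s['eef_pos'],ty(s),s['opening'],s['contact_force'],s['wrist_torque'])
E
```

```text
[ 0.44353351 -0.22413558  0.0948058 ] -30.316612302988688 0.16172932893349684 [-3.0991288   1.5870634   4.18229636] [0.33942289 0.65596657 0.02125305]
```

View pics/w4.png

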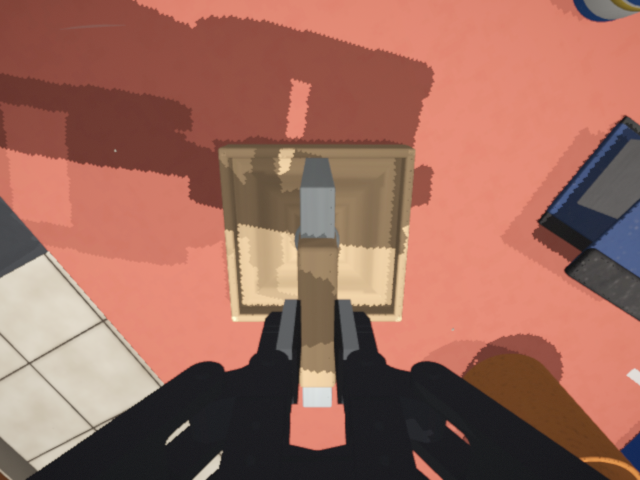

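Call:
arm_command --steps '[[[0,0,0],[0,0,-0.001],-1],[[0,0,0],[0,0,-0.003],-1],[[0,0,0],[0,0,-0.007],-1],[[0,0,0],[0,0,-0.013],-1],[[0,0,0],[0,0,-0.021],-1],[[0,0,0],[0,0,-0.03],-1],[[0,0,0],[0,0,-0.039],-1],[[0,0,0],[0,0,-0.047],-1],[[0,0,0],[0,0,-0.053],-1],[[0,0,0],[0,0,-0.057],-1],[[0,0,0],[0,0,-0.06],-1],[[0,0,0],[0,0,-0.06],-1]]'

```text
time: 7.25
eef_pos: [0.4435, -0.2241, 0.1549]
tcp_rot: [0.867, 0.498, 0.0, 0.001]
contact_force: [0.2, -1.0, -2.3]
opening: 0.159
```

```bash
python3 - <<'E'
from h import *
s,c=snap('wrist','w5.png'); snap('scene','s5.png'); print(s['eef_pos'],ty(s),s['opening'],s['contact_force'],s['wrist_torque'],R.from_quat(s['tcp_rot']).as_matrix()[:,2])
im=cv2.imread('pics/s5.png')[170:320,180:380]; w=cv2.imread('pics/w5.png')
cv2.imwrite('pics/c5.png',np.hstack([cv2.resize(im,(400,300)),cv2.resize(w,(400,300))]))
E
```

```text
[ 0.44349465 -0.22406678  0.15490132] -30.311255499407412 0.1591527766697725 [ 0.23140258 -0.98616569 -2.31704681] [ 0.00895828  0.06486211 -0.04422655] [ 0.00156753 -0.00153848 -0.99999759]
```

View pics/c5.png

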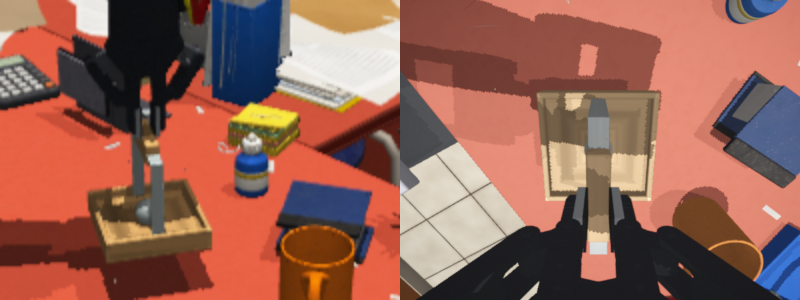

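```bash
cat >> h.py <<'E'
def prof(n,ramp=6):
    v=np.minimum(1,np.minimum(np.arange(1,n+1),np.arange(n,0,-1))/ramp); return np.cumsum(v)/v.sum()
E
python3 - <<'E'
from h import *
s=get_state(); a=[*s['eef_pos'],ty(s)]; b=[.509,.123,.152,-3.2]
W=cyl(a,b,1000); w=[W[int(round(t*1000))-1] for t in prof(34)]
np.save('wp.npy',np.array(w)); plan(w[:12],-1)
E
```

```text
[[[0.0015, 0.0004, -0.0028],[0.0021, 0.0, 0.0],-1],
[[0.0015, 0.0004, -0.008],[0.006, 0.0001, 0.0],-1],
[[0.0015, 0.0004, -0.0161],[0.0119, 0.0, 0.0001],-1],
[[0.0015, 0.0004, -0.027],[0.02, -0.0001, 0.0001],-1],
[[0.0015, 0.0005, -0.0407],[0.0303, -0.0005, 0.0002],-1],
[[0.0014, 0.0005, -0.0573],[0.0426, -0.0012, 0.0003],-1],
[[0.0014, 0.0005, -0.0734],[0.0546, -0.0022, 0.0004],-1],
[[0.0014, 0.0005, -0.0899],[0.0669, -0.0035, 0.0004],-1],
[[0.0014, 0.0005, -0.106],[0.0789, -0.0051, 0.0005],-1],
[[0.0014, 0.0005, -0.1226],[0.0912, -0.007, 0.0006],-1],
[[0.0014, 0.0005, -0.1387],[0.1031, -0.0092, 0.0007],-1],
[[0.0014, 0.0005, -0.1552],[0.1153, -0.0117, 0.0008],-1]]
```

Call:
arm_command --steps '[[[0,0,-0.003],[0.002,0,0],-1],[[0,0,-0.008],[0.006,0,0],-1],[[0,0,-0.016],[0.012,0,0],-1],[[0,0,-0.027],[0.02,0,0],-1],[[0,0,-0.041],[0.03,-0.0005,0],-1],[[0,0,-0.057],[0.0425,-0.001,0],-1],[[0,0,-0.073],[0.0545,-0.002,0],-1],[[0,0,-0.09],[0.067,-0.0035,0],-1],[[0,0,-0.106],[0.079,-0.005,0.0005],-1],[[0,0,-0.123],[0.091,-0.007,0.0005],-1],[[0,0,-0.139],[0.103,-0.009,0.001],-1],[[0,0,-0.155],[0.1155,-0.0115,0.001],-1]]'

```text
time: 8.85
eef_pos: [0.4919, -0.1176, 0.1534]
tcp_rot: [0.826, 0.564, 0.0, 0.001]
contact_force: [0.5, -0.4, -2.9]
opening: 0.153
```

```bash
python3 - <<'E'
from h import *
s=get_state(); w=np.load('wp.npy'); print(s['eef_pos'],ty(s),w[11],s['opening']); plan(w[12:24],-1)
E
```

```text
[ 0.49192846 -0.11763437  0.15342033] -21.375717125997927 [  0.49144003  -0.11846313   0.15371075 -21.42107971] 0.1530077529880909
[[[0.0013, 0.0007, -0.0153],[0.0112, -0.001, -0.0002],-1],
[[0.0013, 0.0007, -0.0319],[0.0237, -0.0023, -0.0001],-1],
[[0.0013, 0.0007, -0.048],[0.0358, -0.0037, -0.0001],-1],
[[0.0013, 0.0007, -0.0645],[0.0482, -0.0056, 0.0],-1],
[[0.0013, 0.0007, -0.0806],[0.0603, -0.0077, 0.0001],-1],
[[0.0013, 0.0007, -0.0967],[0.0723, -0.01, 0.0002],-1],
[[0.0013, 0.0007, -0.1133],[0.0847, -0.0128, 0.0003],-1],
[[0.0013, 0.0007, -0.1293],[0.0966, -0.0158, 0.0003],-1],
[[0.0013, 0.0008, -0.1459],[0.1089, -0.0191, 0.0004],-1],
[[0.0012, 0.0008, -0.162],[0.1207, -0.0227, 0.0005],-1],
[[0.0012, 0.0008, -0.1786],[0.1328, -0.0267, 0.0006],-1],
[[0.0012, 0.0008, -0.1947],[0.1445, -0.0308, 0.0006],-1]]
```

Call:
arm_command --steps '[[[0,0,-0.015],[0.011,-0.001,0],-1],[[0,0,-0.032],[0.0235,-0.0025,0],-1],[[0,0,-0.048],[0.036,-0.0035,0],-1],[[0,0,-0.065],[0.048,-0.0055,0],-1],[[0,0,-0.081],[0.0605,-0.0075,0],-1],[[0,0,-0.097],[0.0725,-0.01,0],-1],[[0,0,-0.113],[0.0845,-0.013,0],-1],[[0,0,-0.129],[0.0965,-0.016,0],-1],[[0,0,-0.146],[0.109,-0.019,0.0005],-1],[[0,0,-0.162],[0.1205,-0.0225,0.0005],-1],[[0,0,-0.179],[0.133,-0.0265,0.0005],-1],[[0,0,-0.195],[0.1445,-0.031,0.0005],-1]]'

```text
time: 10.35
eef_pos: [0.5157, 0.0291, 0.1528]
tcp_rot: [0.767, 0.642, 0.0, 0.001]
contact_force: [0.2, -0.2, -2.9]
opening: 0.156
```

```bash
python3 - <<'E'
from h import *
s=get_state(); w=np.load('wp.npy'); print(s['eef_pos'],ty(s),w[23],s['opening'],s['time']); plan(w[24:],-1)
E
```

```text
[0.51573029 0.02910404 0.15277346] -10.137010326061748 [  0.51589276   0.02817198   0.15265935 -10.2227078 ] 0.15556777733247457 10.35
[[[0.0011, 0.0008, -0.0151],[0.0117, -0.0018, 0.0002],-1],
[[0.0011, 0.0009, -0.0312],[0.0239, -0.0042, 0.0003],-1],
[[0.0011, 0.0009, -0.0477],[0.0365, -0.007, 0.0003],-1],
[[0.0011, 0.0009, -0.0638],[0.0486, -0.01, 0.0004],-1],
[[0.001, 0.0009, -0.0804],[0.061, -0.0134, 0.0005],-1],
[[0.001, 0.0009, -0.0941],[0.0713, -0.0165, 0.0006],-1],
[[0.001, 0.0009, -0.105],[0.0793, -0.0191, 0.0006],-1],
[[0.001, 0.0009, -0.113],[0.0853, -0.0211, 0.0006],-1],
[[0.001, 0.0009, -0.1182],[0.0892, -0.0224, 0.0007],-1],
[[0.001, 0.0009, -0.1211],[0.0912, -0.0232, 0.0007],-1]]
```

Call:
arm_command --steps '[[[0,0,-0.015],[0.0115,-0.002,0],-1],[[0,0,-0.031],[0.024,-0.004,0],-1],[[0,0,-0.048],[0.0365,-0.007,0],-1],[[0,0,-0.064],[0.0485,-0.01,0],-1],[[0,0,-0.08],[0.061,-0.0135,0.0005],-1],[[0,0,-0.094],[0.0715,-0.0165,0.0005],-1],[[0,0,-0.105],[0.0795,-0.019,0.0005],-1],[[0,0,-0.113],[0.0855,-0.021,0.0005],-1],[[0,0,-0.118],[0.089,-0.0225,0.0005],-1],[[0,0,-0.121],[0.091,-0.023,0.0005],-1],[[0,0,-0.121],[0.091,-0.023,0.0005],-1]]'

```text
time: 11.72
eef_pos: [0.5092, 0.1227, 0.1522]
tcp_rot: [0.727, 0.687, -0.0, 0.001]
contact_force: [-0.1, 0.2, -2.8]
opening: 0.154
```

```bash
python3 - <<'E'
from h import *
s,c=snap('wrist','w6.png'); snap('scene','s6.png');snap('top','t6.png'); print(s['eef_pos'],ty(s),s['opening'],s['contact_force'],s['time'])
f=lambda n,x,y,w,h:cv2.resize(cv2.convertScaleAbs(cv2.imread('pics/'+n)[y:y+h,x:x+w],alpha=1.4,beta=10),(400,300),interpolation=cv2.INTER_CUBIC)
cv2.imwrite('pics/c6.png',np.vstack([np.hstack([f('w6.png',0,0,640,480),f('s6.png',130,120,200,150)]),np.hstack([f('t6.png',110,170,160,120),f('w6.png',160,80,320,240)])]))
E
```

```text
[0.50917146 0.12265431 0.15220324] -3.205648402800422 0.15425774876139134 [-0.10386893  0.20480146 -2.7817481 ] 11.725
```

View pics/c6.png

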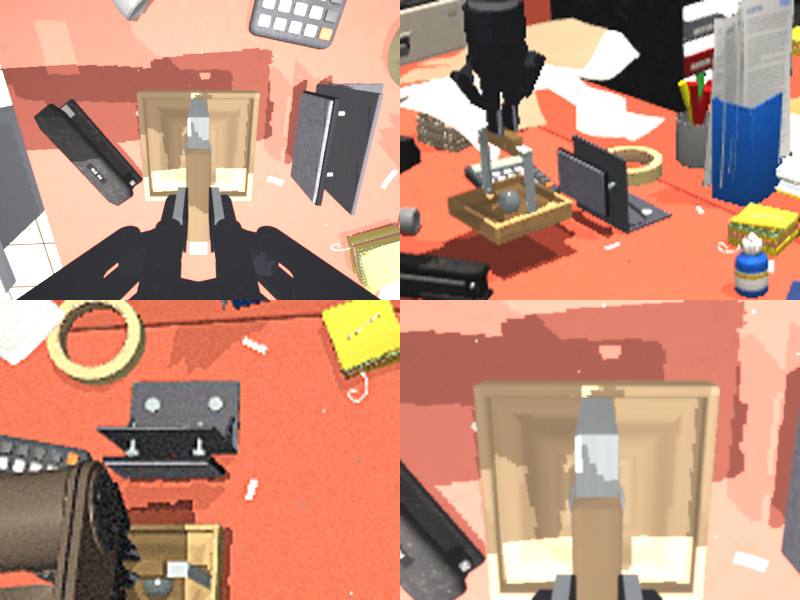

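```bash
python3 - <<'E'
from h import *
a=cv2.imread('pics/w6.png')[125:345,210:590]
cv2.imwrite('pics/c6b.png',cv2.resize(cv2.convertScaleAbs(a,alpha=1.5,beta=15),(760,440),interpolation=cv2.INTER_CUBIC))
E
```

```text
(no output)
```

View pics/c6b.png

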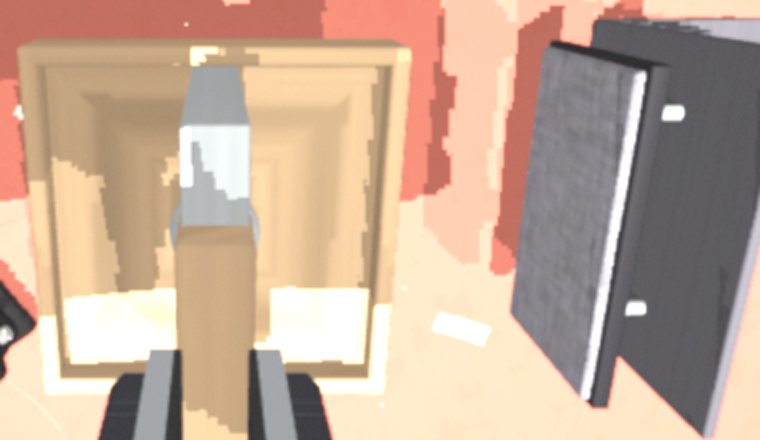

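```bash
python3 - <<'E'
from h import *
s=get_state(); k=cam(read_camera('wrist'),s); f=lambda l:[[210+a/2,125+b/2] for a,b in l]
def sh(n,X):
    d=X[0]-X[1]; print(n,X.mean(0).round(4),'len',np.linalg.norm(d).round(4),'normal ang',np.degrees(np.arctan2(d[1],d[0])).round(1)-90)
sh('top',onz(k,f([(640,72),(584,392)]),.103)); sh('bot',onz(k,f([(549,48),(513,312)]),.037))
for h in (.08,.084): X=onz(k,f([(20,46),(411,46),(384,392),(45,392)]),h); print(X.mean(0)); sh('R',X[1:3]); sh('L',X[[0,3]]); sh('far',X[[0,1]]);sh('near',X[[3,2]])
print(s['eef_pos'])
E
```

```text
top [0.6275 0.1183 0.103 ] len 0.102 normal ang -3.0
bot [0.629  0.1164 0.037 ] len 0.1045 normal ang -3.0999999999999943
[0.50873347 0.12047094 0.08      ]
R [0.5686 0.117  0.08  ] len 0.1206 normal ang -3.0999999999999943
L [0.4488 0.1239 0.08  ] len 0.1206 normal ang -3.799999999999997
far [0.5123 0.1807 0.08  ] len 0.1192 normal ang 86.69999999999999
near [0.5051 0.0603 0.08  ] len 0.1208 normal ang 86.69999999999999
[0.50880908 0.12188754 0.084     ]
R [0.5677 0.1185 0.084 ] len 0.1186 normal ang -3.0999999999999943
L [0.4499 0.1253 0.084 ] len 0.1186 normal ang -3.799999999999997
far [0.5123 0.1811 0.084 ] len 0.1172 normal ang 86.69999999999999
near [0.5053 0.0627 0.084 ] len 0.1188 normal ang 86.69999999999999
[0.50918757 0.12250464 0.15221179]
```

Call:
arm_command --steps '[[[0,0,0],[0,0.001,0],-1],[[0,0,0],[0,0.004,0],-1],[[0,0,0],[0,0.009,0],-1],[[0,0,0],[0,0.016,0],-1],[[0,0,0],[0,0.024,0],-1],[[0,0,0],[0,0.032,0],-1],[[0,0,0],[0,0.039,0],-1],[[0,0,0],[0,0.045,0],-1],[[0,0,0],[0,0.049,0],-1],[[0,0,0],[0,0.052,0],-1],[[0,0,0],[0,0.054,0],-1],[[0,0,0],[0,0.055,0],-1]]'

```text
time: 13.42
eef_pos: [0.5641, 0.1194, 0.1522]
tcp_rot: [0.727, 0.687, -0.0, 0.001]
contact_force: [0.2, 0.1, -3.7]
opening: 0.155
```

Call:
arm_command --steps '[[[0,0,0],[0,0.0015,0],-1],[[0,0,0],[0,0.003,0],-1],[[0,0,0],[0,0.0045,0],-1],[[0,0,0],[0,0.006,0],-1],[[0,0,0],[0,0.0075,0],-1],[[0,0,0],[0,0.009,0],-1],[[0,0,0],[0,0.0105,0],-1],[[0,0,0],[0,0.012,0],-1],[[0,0,0],[0,0.012,0],-1],[[0,0,0],[0,0.012,0],-1]]'

```text
time: 14.68
eef_pos: [0.576, 0.1188, 0.1522]
tcp_rot: [0.727, 0.687, -0.0, 0.001]
contact_force: [-1.5, 0.1, -3.0]
opening: 0.155
```

```bash
python3 - <<'E'
from h import *
s,c=snap('wrist','w7.png'); snap('scene','s7.png'); print(s['eef_pos'],ty(s),s['opening'],s['contact_force'],s['time'])
f=lambda n,x,y,w,h,W,H:cv2.resize(cv2.convertScaleAbs(cv2.imread('pics/'+n)[y:y+h,x:x+w],alpha=1.5,beta=15),(W,H),interpolation=cv2.INTER_CUBIC)
cv2.imwrite('pics/c7.png',np.hstack([f('w7.png',210,125,300,220,450,330),f('s7.png',150,170,120,113,350,330)]))
E
```

```text
[0.57598919 0.11875989 0.15221284] -3.22011106584329 0.1545990461637793 [-1.46681104  0.06820818 -2.96579215] 14.675
```

View pics/c7.png

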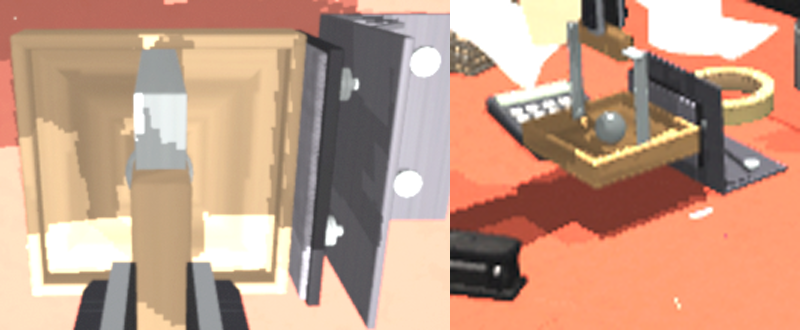

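```bash
python3 - <<'E'
from h import *
f=lambda n,x,y,w,h,W,H:cv2.resize(cv2.convertScaleAbs(cv2.imread('pics/'+n)[y:y+h,x:x+w],alpha=1.8,beta=25),(W,H),interpolation=cv2.INTER_CUBIC)
cv2.imwrite('pics/c7b.png',f('w7.png',380,130,140,220,382,600))
E
```

View pics/c7b.png

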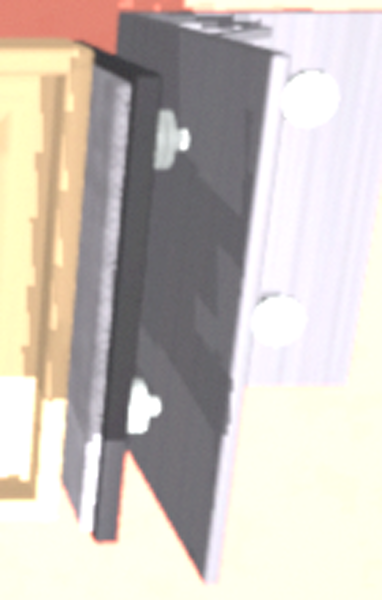

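```bash
python3 - <<'E'
from h import *
s=get_state(); c=read_camera('wrist'); k=cam(c,s)
n=np.array([np.cos(np.radians(-3.1)),np.sin(np.radians(-3.1)),0])
X=onz(k,[(438.7,157.5),(422.5,328)],.103); print('pressed',X.mean(0)@n,X)
s2=dict(s); 
s2['eef_pos']=np.array([.50918757,.12250464,.15221179]); k2=cam(c,s2)
Y=onz(k2,[(543.5,158),(513,327.5)],.103); print('rest',Y.mean(0)@n,Y)
# bracket top edge check
B=onz(k,[(380+283/2.727,130+55/2.727),(380+210/2.727,130+582/2.727)],.115); B2=onz(k2,[(210+774/2,125+43/2),(210+706/2,125+437/2)],.115); print(B.mean(0)@n,B2)
E
```

```text
pressed 0.6360899139210017 [[0.64602309 0.17035397 0.103     ]
 [0.64056926 0.06134131 0.103     ]]
rest 0.6277044593563418 [[0.63745933 0.17046963 0.103     ]
 [0.63238405 0.06208455 0.103     ]]
0.6551649315132142 [[0.65763925 0.17678879 0.115     ]
 [0.65817229 0.05666061 0.115     ]]
```

Call:
arm_command --steps '[[[0,0,0],[0,-0.001,0],-1],[[0,0,0],[0,-0.004,0],-1],[[0,0,0],[0,-0.009,0],-1],[[0,0,0],[0,-0.016,0],-1],[[0,0,0],[0,-0.024,0],-1],[[0,0,0],[0,-0.033,0],-1],[[0,0,0],[0,-0.042,0],-1],[[0,0,0],[0,-0.051,0],-1],[[0,0,0],[0,-0.059,0],-1],[[0,0,0],[0,-0.065,0],-1],[[0,0,0],[0,-0.069,0],-1],[[0,0,0],[0,-0.07,0],-1]]'

```text
time: 16.32
eef_pos: [0.506, 0.1227, 0.1522]
tcp_rot: [0.727, 0.687, -0.0, 0.001]
contact_force: [0.2, -0.1, -2.3]
opening: 0.157
```

Call:
arm_command --steps '[[[0,0,0],[0,0,0],-1],[[0,0,-0.02],[0,0,0],-1],[[0,0,-0.05],[0,0,0],-1],[[0,0,-0.1],[0,0,0],-1],[[0,0,-0.16],[0,0,0],-1],[[0,0,-0.22],[0,0,0],-1],[[0,0,-0.28],[0,0,0],-1],[[0,0,-0.34],[0,0,0],-1],[[0,0,-0.4],[0,0,0],-1],[[0,0,-0.46],[0,0,0],-1],[[0,0,-0.52],[0,0,0],-1],[[0,0,-0.58],[0,0,0],-1]]'

```text
time: 17.82
eef_pos: [0.506, 0.1227, 0.1522]
tcp_rot: [0.499, 0.867, -0.0, 0.001]
contact_force: [-0.5, -0.0, -2.9]
opening: 0.159
```

Call:
arm_command --steps '[[[0,0,-0.06],[0,0,0],-1],[[0,0,-0.12],[0,0,0],-1],[[0,0,-0.18],[0,0,0],-1],[[0,0,-0.24],[0,0,0],-1],[[0,0,-0.3],[0,0,0],-1],[[0,0,-0.36],[0,0,0],-1],[[0,0,-0.42],[0,0,0],-1],[[0,0,-0.48],[0,0,0],-1],[[0,0,-0.54],[0,0,0],-1],[[0,0,-0.6],[0,0,0],-1],[[0,0,-0.66],[0,0,0],-1],[[0,0,-0.72],[0,0,0],-1]]'

```text
time: 19.32
eef_pos: [0.5062, 0.1227, 0.1522]
tcp_rot: [0.16, 0.987, -0.0, 0.001]
contact_force: [-0.5, -1.2, -2.5]
opening: 0.155
```

```bash
python3 - <<'E'
from h import *
s=get_state(); print(s['eef_pos'],ty(s),s['qpos'],s['opening'],s['time'],np.radians(86.8-ty(s)))
plan([(.506,.1227,.1522,86.8)],-1)
E
```

```text
[0.50615285 0.122678   0.15215511] 71.60878867527936 [ 4.34415732e-02 -5.17232822e-03  2.00100413e+00 -1.26738294e-03
  1.14493783e+00 -1.20584494e+00] 0.15534102784075238 19.325 0.2651366549826246
[[[-0.0009, 0.0011, -0.2651],[0.0002, -0.0, -0.0],-1]]
```

Call:
arm_command --steps '[[[0,0,-0.055],[0,0,0],-1],[[0,0,-0.105],[0,0,0],-1],[[0,0,-0.155],[0,0,0],-1],[[0,0,-0.195],[0,0,0],-1],[[0,0,-0.225],[0,0,0],-1],[[0,0,-0.245],[0,0,0],-1],[[0,0,-0.26],[0,0,0],-1],[[0,0,-0.265],[0,0,0],-1],[[0,0,-0.265],[0,0,0],-1],[[0,0,-0.265],[0,0,0],-1]]'

```text
time: 20.58
eef_pos: [0.5061, 0.1227, 0.1522]
tcp_rot: [0.028, 1.0, -0.001, 0.0]
contact_force: [-0.1, -0.1, -1.8]
opening: 0.157
```

```bash
python3 - <<'E'
from h import *
s,c=snap('wrist','w8.png'); snap('scene','s8.png'); print(s['eef_pos'],ty(s),s['opening'],s['contact_force'],s['time'])
f=lambda n,x,y,w,h,W,H:cv2.resize(cv2.convertScaleAbs(cv2.imread('pics/'+n)[y:y+h,x:x+w],alpha=1.5,beta=15),(W,H),interpolation=cv2.INTER_CUBIC)
cv2.imwrite('pics/c8.png',np.hstack([f('w8.png',190,0,250,330,450,594),f('s8.png',130,150,140,160,350,400)[:400] if 0 else cv2.copyMakeBorder(f('s8.png',130,150,140,160,350,400),0,194,0,0,0)]))
E
```

```text
[0.50613471 0.12267186 0.15215074] 86.79080447401421 0.15656317234423006 [-0.12137022 -0.09016597 -1.82738648] 20.575
```

View pics/c8.png

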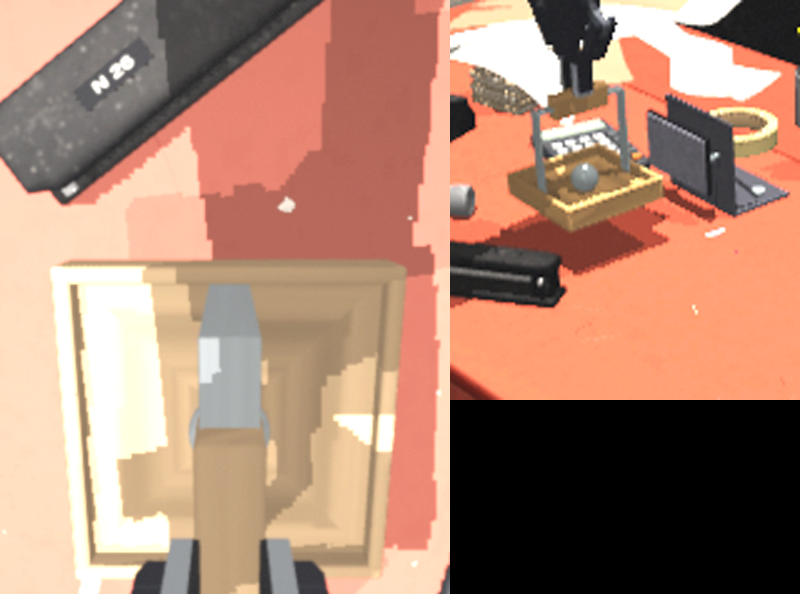

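```bash
python3 - <<'E'
from h import *
s=get_state(); k=cam(read_camera('wrist'),s); Rt=R.from_quat(s['tcp_rot']).as_matrix()
X=onz(k,[[190+a/1.8,b/1.8] for a,b in [(53,268),(405,268),(383,575),(78,575)]],.084); print(X,(X.mean(0)-s['eef_pos'])@Rt)
d=X[1]-X[0]; print(np.degrees(np.arctan2(d[1],d[0])))
s2=dict(s); s2['eef_pos']=np.array([.50918757,.12250464,.15221179]); s2['tcp_rot']=R.from_matrix(Rd(-3.2)).as_quat(); k=cam(read_camera('wrist'),s2)
X=onz(k,[[210+a/2,125+b/2] for a,b in [(20,46),(411,46),(384,392),(45,392)]],.084); print((X.mean(0)-s2['eef_pos'])@Rd(-3.2))
plan([(.577,.1190,.1522,86.8)],-1)
E
```

```text
[[0.44257513 0.06591399 0.084     ]
 [0.44923711 0.18304754 0.084     ]
 [0.5658061  0.17754793 0.084     ]
 [0.55916725 0.0592975  0.084     ]] [ 0.0019258  -0.00126027  0.06815464]
86.7448088640289
[ 0.00155877 -0.00136792  0.06821179]
[[[-0.0011, 0.0009, -0.0002],[-0.071, 0.0003, 0.0],-1]]
```

Call:
arm_command --steps '[[[0,0,0],[-0.001,0,0],-1],[[0,0,0],[-0.004,0,0],-1],[[0,0,0],[-0.009,0,0],-1],[[0,0,0],[-0.016,0,0],-1],[[0,0,0],[-0.024,0,0],-1],[[0,0,0],[-0.032,0,0],-1],[[0,0,0],[-0.04,0,0],-1],[[0,0,0],[-0.047,0,0],-1],[[0,0,0],[-0.052,0,0],-1],[[0,0,0],[-0.055,0,0],-1],[[0,0,0],[-0.057,0,0],-1],[[0,0,0],[-0.058,0,0],-1]]'

```text
time: 22.28
eef_pos: [0.564, 0.1194, 0.1522]
tcp_rot: [0.028, 1.0, -0.001, 0.0]
contact_force: [-0.8, 0.3, -2.2]
opening: 0.156
```

Call:
arm_command --steps '[[[0,0,0],[-0.0015,0,0],-1],[[0,0,0],[-0.003,0,0],-1],[[0,0,0],[-0.0045,0,0],-1],[[0,0,0],[-0.006,0,0],-1],[[0,0,0],[-0.0075,0,0],-1],[[0,0,0],[-0.009,0,0],-1],[[0,0,0],[-0.0105,0,0],-1],[[0,0,0],[-0.012,0,0],-1],[[0,0,0],[-0.013,0,0],-1],[[0,0,0],[-0.013,0,0],-1],[[0,0,0],[-0.013,0,0],-1],[[0,0,0],[-0.013,0,0],-1]]'

```text
time: 23.78
eef_pos: [0.5769, 0.1187, 0.1522]
tcp_rot: [0.028, 1.0, -0.001, 0.0]
contact_force: [-1.8, 0.2, -2.5]
opening: 0.154
```

```bash
python3 - <<'E'
from h import *
s,c=snap('wrist','w9.png'); snap('scene','s9.png'); snap('top','t9.png'); print(s['eef_pos'],ty(s),s['opening'],s['contact_force'],s['time'],s['dq'].round(4))
f=lambda n,x,y,w,h,W,H:cv2.resize(cv2.convertScaleAbs(cv2.imread('pics/'+n)[y:y+h,x:x+w],alpha=1.5,beta=15),(W,H),interpolation=cv2.INTER_CUBIC)
cv2.imwrite('pics/c9.png',np.vstack([np.hstack([f('w9.png',190,100,300,225,400,300),f('s7.png',150,170,120,90,400,300)]),np.hstack([f('t9.png',130,170,120,90,400,300),f('s9.png',150,170,120,90,400,300)])]))
E
```

```text
[0.57694233 0.11871027 0.15219401] 86.79556042183017 0.15392274681224574 [-1.8102168   0.23349698 -2.49192781] 23.775 [ 0.0019 -0.0005  0.     -0.0001 -0.0007  0.0037]
```

View pics/c9.png

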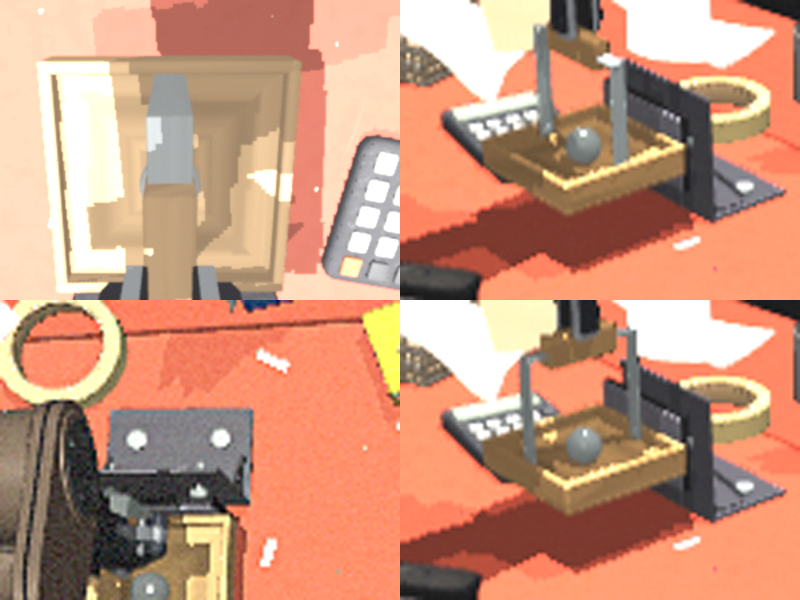

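```bash
python3 -c "
from plant import *
print(sign_off())"
```

```text
the job is handed in; nothing more can be done
None
```

I lifted the wooden dish by its handle and pressed the side parallel to the bar on the pad. I then drew it back about 70 mm, turned it a quarter turn in the air and pressed the neighbouring side. I handed the job in at about 24 s with the dish still held and the second side on the pad.

- **First press:** The wrist picture showed the pad pushed back about 8 mm, and the wrist force along the pad changed by about 1.5 N.
- **Second press:** The tool was square to the pad within about half a degree. The underside is about 57 mm above the desk by calculation. In the scene view, the dish's edge and front corner sit at the same pixels as in the first press. That again means about 8 mm of pad travel, and the force change was about 1.8 N.
- **Ball and bystanders:** The ball looked centred in every picture I took. I saw no bystander or look-alike moved in the parts of the final pictures I viewed.
- **Not checked directly:** The gripper hid the pad from the wrist camera in the final pose, so the second press depth comes from the scene view and the tool position. I judged the dish level from the tool pose and the pictures, not by measuring it. No check failed.

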